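# Peel the top spatter cover off a sticky stack and hold it over the weld

## Robot

A 6-joint arm with a two-finger parallel gripper is mounted at the origin on the work surface; the furniture and walls round the work are solid. World frame = base frame: x ahead of the robot, y to its left, z up, the work surface at z = 0. Lengths are in m, angles in rad, forces in N, time in s.
With the tool pointing down it reaches from about 0.375 to 0.975 m from the base axis. Payload 3.8 kg.
Tool frame: the origin (TCP) lies at the very end of the fingers, on their centre line; the grasp point (between the pads) lies 19 mm behind it; y points along the fingers, x is the direction in which the jaws open and shut, and the axes are right-handed (so a half turn about y gives the same grasp; the last joint's range is limited). The gripper opens to 85 mm and grips with 20 to 120 N. Pads are 22 mm wide; open, the fingers measure 114 mm over their backs; the gripper's body (76 mm by 85 mm) begins 54 mm behind the grasp point. The pads swing forward as they close: fully open they stand 13 mm farther back than shut.
Start: joints at [-1.149, 0.264, 1.604, -0, 1.274, -0.037], TCP at [0.299, -0.605, 0.231] pointing down, gripper open.
Joint ranges: [-2.63, 2.63], [-0.94, 2.18], [0.31, 2.57], [-1.31, 4.45], [0, 2.66], [-2.55, 2.55]. Speed limits (rad/s): [2.57, 2.57, 3.14, 3.14, 3.14, 3.14].

## Interface

Orientations are given as a rotation vector (axis times angle).
In Python, from workcell import bot, cams gives the robot as it stands.
- The arm moves only by the tool play_rows, never from a script. Its argument "motion" is a list of rows, each a list of 2 entries, a list of its own where there are three numbers: the shift along the world's x, y, z normalised to -1 to 1, where 1 is 400 mm, then the turn, a rotation vector about the world's x, y, z normalised to -1 to 1, where 1 is pi/4 rad. In form: [[[tx, ty, tz], [ax, ay, az]], ...]. A call has 1 to 10 rows; each row is the pose to reach, as a shift and turn from the pose commanded when the call began; what a row does not reach only later rows make up. A row lasts 1/8 s, in which the tool goes at most 62.5 mm and 10.7 degrees, less where a joint would pass 70% of its speed; a pose out of reach is approached as far as the arm can. A call with a number of a shift or a turn outside -1 to 1 is refused whole. A call with a gripper value outside its range is refused whole. "gripper" is the closure, from 0 (fully open) to 1 (shut), set as the call begins (left out, the last holds). The fingers move at their own pace and stop on an object; "squeeze" is the grip in N (left out, the last holds). Time passes only in rows, so rows that repeat a pose let the fingers close. It gives the time, the measured TCP pose, the force and the opening at its end, in the units of the state.
- bot.read_state(): the state, without advancing time (a new reading comes with each control period).
- cams.read_camera(name): name is "scene" or "top" or "wrist"; returns (picture, depth): 384x512x3 uint8, red, green, blue; 384x512 float32, m along the optical axis (not along the pixel's ray), 0 where there is no reading.
- cams.calibration(name): a dict with "mtx" (3x3 intrinsics, pixels), "R" (3x3) and "t" (3): a world point X has camera coordinates R X + t; the wrist camera has in their place "tool_from_camera" (4x4, takes a point from camera to tool coordinates, whose origin is the TCP and whose axes are the tool frame's). Camera axes: x right, y down, z forward; pixel columns grow to the right and rows downward; lengths in m; the calibration is good to about 2 mm. A picture is of the moment at which its call begins: read the wrist's pose just before it. calibration takes no time and is no camera call.
- bot.finish_job(): hands the job in, once; it reports no verdict.
Trained networks look in the newest picture that a camera, given by its name, has taken for a name from the list of things; names that differ only in an ending like _2 or _b are one class to them, and where a whole thing is asked for, a point or a joint stands for the part that bears it (a point fixed in the world has none). Each returns a list of dicts, best first, with "conf" (0 to 1); they miss things now and then, are a little off and sometimes report something else, mostly with a low value. They report only what shows in the picture. A call takes as long as a camera call. They do not tell look-alikes from the thing itself.
- cams.recognise(camera, label): "xyz" ([x, y, z] in m, in the coordinates of the camera as it stood for that picture, good to about 4 mm: the middle of the surface that is visible of it).
- cams.regions_of(camera, label): "mask" (384x512 bool, what is visible of it).
- cams.mark_of(camera, label): "xyz" ([x, y, z] in m, in the coordinates of the camera as it stood for that picture, good to about 4 mm: a listed point, or the origin of a listed thing).
The state is a dict: "time": time; "q": joint angles; "joint_vel": joint speeds; "joint_torque": joint torques, N m; "tool_pos": TCP position; "tcp_rot": TCP orientation; "wrist_force": force on the tool from outside, world axes, zero at the start; "torque": the same for the moment, N m; "width": opening from 0.0 (shut) to 1.0 (fully open).
Only numpy, scipy, OpenCV 4.12 (cv2) and the standard library are available. Lean on these libraries where they do the work, as an engineer would, in place of code of your own. Each camera call takes 0.05 s, during which the arm holds its last target.

## Task

Pull the hold-down cap straight up off its post at the end of the stand and set it gently on the bench, off the stand. Then take the top sheet cover by its upright corner ear and peel it off the stack, ear corner first while the opposite corner still sits, and carry it to the welded test plate. Finish still holding the cover by its ear, level and still, centred about a hand's breadth above the plate to shield it, with the plate and the other things on the bench left where they were.

Things in the scene. Friction and masses are not known exactly. Their poses are not given: they have to be found in the camera images.
- stand: Dark steel base plate 212 x 184 x 8 mm, fixed, carrying a nested stack of bare aluminium sheet covers, a post at one end and four catch blocks. Origin on the bench below the stack's centre; z up, x along the stack's long side towards the post; the plate reaches from x -94 to +118 mm and y -92 to +92 mm.
- post (a point): Centre of the top of the square post, 62 mm above the bench, at stand x = +98.5 mm, y = 0 (covered by the cap until that is pulled off).
- cap: Loose hold-down cap: dark steel square tube 27 x 27 x 50 mm, closed on top, 90 g, with an arm at its foot reaching 35 mm from its middle along -x. Origin at the underside's centre, z up. It starts on the post, 19.5 mm above the bench, axes as the stand's, held by a nose (8 to 16 N), clear after rising 45 mm. Grip across its y sides. It stands by itself on the bench.
- cover: Top cover, loose, bare aluminium, 160 g: flat flange 160 (x) x 130 (y) x 3 mm, raised crown 124 x 94 mm, its top 19 mm above the flange's underside. Origin at the centre of that underside, z up; starts 14 mm above the bench, axes as the stand's. It fits over the next cover's crown (11 mm tall, 1 mm play). Only this cover has an upright ear.
- ear (a point): Middle of the ear's top, at cover (-70, -56, +52) mm: upright tab 22 mm wide, 8 mm thick, its top 52 mm above the flange's underside and 33 mm above the crown. The thickness lies along the line from the ear to the cover's middle (38.7 degrees from the cover's x axis towards y); the fingers close along it.
- far_corner (a point): Corner of the cover's flange diagonally across from the ear, at cover (+79, +64, +1.5) mm: the corner about which the cover tips while it is peeled.
- plate: Welded steel test plate lying flat on the bench to the left of the stand, 89 x 120 x 6 mm, loose, 450 g, a weld bead along its middle. Origin at the centre of its underside, z up.
- magnet: Bystander: triangular welding magnet, 75 x 75 x 14 mm, lying in front of the stand; to be left alone.
- tape: Bystander: tape measure, 60 x 69 x 31 mm, to the left of the plate; to be left alone.
- tube: Bystander: slim tube for electrodes, 22 x 179 x 22 mm, behind the plate and stand; to be left alone.
- catch (a point): Top of the catch block nearest the ear, 33 mm above the bench. Four blocks, 20 x 18 mm, stand at stand x +-35, y +-80 mm. In each a sprung nose hangs over the top cover's flange and lets go at about 5 to 9 N once the flange there has risen 6 mm. Tipped 16 degrees about its far corner the cover is free of all four, with 8 to 14 N at the ear; a level pull takes 20 N or more.
Mind the look-alikes: they are no part of the job. There is more than one size of the cap; the job needs the larger.

How it is judged:
By the outcome, as a careful person would: the job done as asked, in the order asked, and still so for the second after the job is handed in, while the arm keeps its last pose, push and grip.
It also fails if it takes over 67 s, if anything falls off the work surface, if the arm or the gripper's body presses on something with over 40 N, if the wrist force passes 120 N, or if a joint passes its speed limit or range.

## Working session

There is one attempt and no reset: what is moved stays moved. The work goes in short steps, Python scripts to look and compute and a tool call to move; the robot and the scene stay as the last step left them, time stands still between calls to the robot, and variables do not carry over. Pictures are saved under pics/ and viewed, and the job is handed in when it is done.

Besides the shell and the picture viewer there is one more tool, called by a JSON object that holds its "api" and its "payload", one argument or row to a line. play_rows: Moves the arm, as the interface text tells. Its arguments: {"type":"object","properties":{"motion":{"type":"array","items":{"type":"array"}},"gripper":{"type":"number"},"squeeze":{"type":"number"}},"required":["motion"]}

```bash
ls; mkdir -p pics; cat > h.py <<'E'
import numpy as np, cv2
from scipy.spatial.transform import Rotation as Ro
from workcell import bot, cams
def snap(n,f):
    s=bot.read_state(); p,d=cams.read_camera(n); cv2.imwrite('pics/'+f,p[:,:,::-1]); return s,p,d
def toworld(n,X,s=None):
    X=np.atleast_2d(X); c=cams.calibration(n)
    if n=='wrist':
        T=np.array(c['tool_from_camera']); Y=X@T[:3,:3].T+T[:3,3]
        return Y@Ro.from_rotvec(s['tcp_rot']).as_matrix().T+np.array(s['tool_pos'])
    return (X-np.array(c['t']))@np.array(c['R'])
def unproj(n,u,v,z):
    K=np.array(cams.calibration(n)['mtx']); return np.stack([(u-K[0,2])*z/K[0,0],(v-K[1,2])*z/K[1,1],z],-1)
def cloud(n,d,s=None):
    v,u=np.mgrid[:384,:512]; P=unproj(n,u,v,d).reshape(-1,3); return toworld(n,P,s).reshape(384,512,3)
E
python3 - <<'E'
from h import *
np.set_printoptions(precision=4,suppress=True)
s=bot.read_state(); print(s)
for n in ['scene','top']:
    s,p,d=snap(n,n+'0.png')
    for l in ['post','cap','cover','ear','far_corner','plate','stand','catch','magnet','tape','tube']:
        for r in cams.mark_of(n,l)[:4]:
            print(n,l,round(r['conf'],2),toworld(n,r['xyz'])[0])
print(bot.read_state()['time'])
E
```

```text
pics
{'time': 0.0, 'q': array([-1.1489,  0.2648,  1.6054,  0.    ,  1.2737, -0.0369]), 'joint_vel': array([ 0.0014, -0.0001,  0.0008, -0.0004, -0.0012, -0.0001]), 'joint_torque': array([ -0.0028, -51.5127, -36.7311,  -0.0005,   0.0131,   0.    ]), 'tool_pos': array([ 0.2986, -0.6045,  0.23  ]), 'tcp_rot': array([-1.3907,  0.8663, -0.8633]), 'wrist_force': array([ 0.0415, -0.0519,  0.2842]), 'torque': array([-0.0241,  0.0058, -0.0096]), 'width': 0.9984060060200601}
scene post 0.91 [0.6614 0.2143 0.0606]
scene cap 0.74 [0.6628 0.2143 0.0218]
scene cap 0.6 [ 0.7982  0.222  -0.0006]
scene cover 0.66 [0.5645 0.1907 0.0192]
scene ear 0.63 [0.5147 0.1157 0.0666]
scene far_corner 0.84 [0.6288 0.2726 0.0188]
scene far_corner 0.25 [0.5148 0.1152 0.0658]
scene plate 0.62 [0.5369 0.4507 0.0005]
scene stand 0.81 [ 0.5674  0.1909 -0.0034]
scene stand 0.52 [0.5654 0.1873 0.0217]
scene catch 0.69 [0.5518 0.1023 0.0334]
scene tape 0.72 [0.3992 0.5467 0.0026]
top post 0.76 [0.6607 0.2099 0.0605]
top cap 0.57 [0.6617 0.2109 0.0247]
top cover 0.91 [0.5653 0.187  0.0123]
top ear 0.87 [0.5175 0.1213 0.0669]
top far_corner 0.77 [0.6269 0.272  0.0183]
top plate 0.69 [ 0.5374  0.448  -0.0041]
top catch 0.65 [0.5529 0.103  0.0305]
top catch 0.16 [0.6603 0.2136 0.023 ]
top magnet 0.71 [0.3486 0.149  0.0032]
top magnet 0.37 [0.661  0.2122 0.0222]
top tape 0.61 [ 0.4011  0.5425 -0.0054]
top tube 0.89 [ 0.6904  0.4276 -0.0001]
top tube 0.66 [0.5657 0.1899 0.0121]
top tube 0.29 [ 0.5382  0.4511 -0.0053]
1.2
```

View pics/scene0.png

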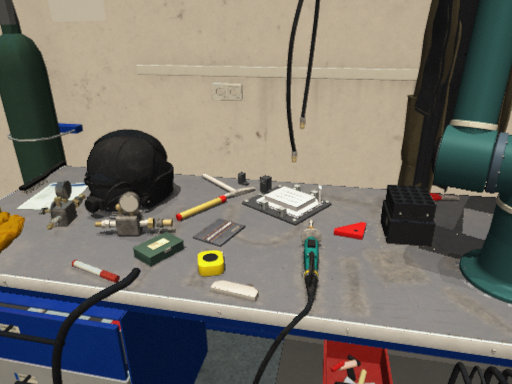

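View pics/top0.png

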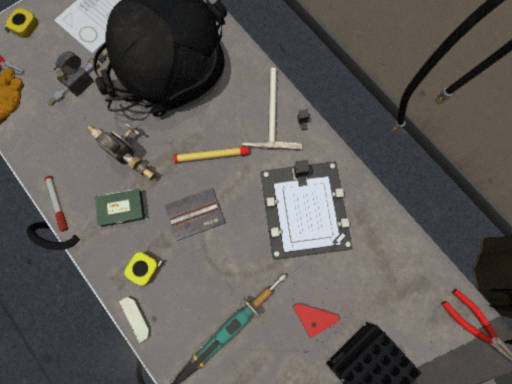

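```bash
python3 - <<'E'
from h import *
np.set_printoptions(precision=4,suppress=True)
s=bot.read_state(); R=Ro.from_rotvec(s['tcp_rot']).as_matrix(); print(R)
print(np.array(cams.calibration('wrist')['tool_from_camera']), cams.calibration('wrist')['mtx'])
c=cams.calibration('top');print('topcam',-np.array(c['R']).T@np.array(c['t']))
s,p,d=snap('top','top1.png'); W=cloud('top',d)
for nm,(u,v) in dict(hose1=(399,126),hose2=(443,97),box=(370,350),helmet=(165,50),capt=(302,166),small=(304,116),plate=(195,225),stand=(270,195)).items():
    print(nm,W[v,u])
# fit stand frame from marks
loc=np.array([[98.5,0],[0,0],[-70,-56],[79,64],[-35,-80]])/1e3
for obs in ([[.6614,.2143],[.5645,.1907],[.5147,.1157],[.6288,.2726],[.5518,.1023]],[[.6607,.2099],[.5653,.187],[.5175,.1213],[.6269,.272],[.5529,.103]]):
    A=loc@[1,1j]; B=np.array(obs)@[1,1j]
    a=A-A.mean();b=B-B.mean(); r=(b*a.conj()).sum(); r/=abs(r); t=B.mean()-r*A.mean()
    print('yaw',np.degrees(np.angle(r)),t, np.abs(r*A+t-B)*1e3)
E
```

```text
[[ 0.4429 -0.      0.8966]
 [-0.8966  0.      0.4429]
 [-0.     -1.      0.    ]]
[[ 1.     -0.0004  0.0002  0.0017]
 [-0.0003 -0.2662  0.9639 -0.1422]
 [-0.0004 -0.9639 -0.2662  0.0674]
 [ 0.      0.      0.      1.    ]] [[321.8484   0.     253.1935]
 [  0.     321.8484 195.4792]
 [  0.       0.       1.    ]]
topcam [0.3998 0.2907 0.8985]
hose1 [0.7745 0.0071 0.0825]
hose2 [ 0.8003 -0.0435  0.1843]
box [0.2991 0.0594 0.1133]
helmet [0.839  0.5269 0.1879]
capt [0.6607 0.2144 0.0682]
small [0.7961 0.2174 0.0351]
plate [0.5101 0.4424 0.0064]
stand [0.6006 0.2775 0.0062]
yaw 14.750847187887956 (0.5665514145153104+0.18935347172521774j) [0.4264 2.4539 2.3054 2.4805 1.4932]
yaw 14.275169981466753 (0.5670569827801217+0.1890199703639591j) [3.8614 2.6772 5.8768 1.7485 0.1447]
```

{"api": "play_rows", "payload": {
  "motion": [
    [[0.04,0.1,0.02],[0,0,0.19]],
    [[0.08,0.2,0.04],[0,0,0.38]],
    [[0.12,0.3,0.05],[0,0,0.57]],
    [[0.16,0.4,0.06],[0,0,0.76]],
    [[0.19,0.5,0.07],[0,0,0.94]]
  ],
  "gripper": 0,
  "squeeze": 80
}}

```text
time: 1.88
tool_pos: [0.3755, -0.4039, 0.2596]
tcp_rot: [-1.552, 0.289, -0.29]
wrist_force: [-0.2, -0.5, -0.2]
width: 1.001
```

{"api": "play_rows", "payload": {
  "motion": [
    [[0.04,0.1,0.01],[0,0,0.19]],
    [[0.08,0.2,0.01],[0,0,0.38]],
    [[0.12,0.3,0.01],[0,0,0.57]],
    [[0.16,0.4,0.01],[0,0,0.76]],
    [[0.19,0.5,0.01],[0,0,0.94]]
  ]
}}

```text
time: 2.5
tool_pos: [0.4515, -0.2039, 0.2636]
tcp_rot: [-1.552, -0.29, 0.289]
wrist_force: [1.0, -0.3, -0.3]
width: 1.001
```

{"api": "play_rows", "payload": {
  "motion": [
    [[0.04,0.1,0],[0,0,0.19]],
    [[0.08,0.2,0],[0,0,0.38]],
    [[0.12,0.3,0],[0,0,0.57]],
    [[0.16,0.4,0],[0,0,0.76]],
    [[0.19,0.5,0],[0,0,0.94]]
  ]
}}

```text
time: 3.12
tool_pos: [0.5275, -0.0038, 0.2636]
tcp_rot: [-1.394, -0.862, 0.861]
wrist_force: [0.4, 0.3, 0.2]
width: 0.995
```

{"api": "play_rows", "payload": {
  "motion": [
    [[0.04,0.1,0],[0,0,0.19]],
    [[0.08,0.2,0],[0,0,0.38]],
    [[0.12,0.3,0],[0,0,0.57]],
    [[0.16,0.4,0],[0,0,0.76]],
    [[0.19,0.46,0],[0,0,0.94]],
    [[0.19,0.46,0],[0,0,0.94]]
  ]
}}

```text
time: 3.88
tool_pos: [0.6033, 0.1805, 0.263]
tcp_rot: [-1.068, -1.407, 1.407]
wrist_force: [0.0, -0.6, 0.5]
width: 1.001
```

```bash
python3 - <<'E'
from h import *
np.set_printoptions(precision=4,suppress=True)
s,p,d=snap('wrist','w1.png'); np.savez('w1.npz',W=cloud('wrist',d,s),p=p)
print(s['tool_pos'],Ro.from_rotvec(s['tcp_rot']).as_matrix(),s['q'])
for l in ['post','cap','cover','ear','far_corner','catch','stand','plate']:
    for r in cams.mark_of('wrist',l)[:3]:
        print(l,round(r['conf'],2),toworld('wrist',r['xyz'],s)[0])
E
```

```text
[0.6033 0.1805 0.263 ] [[-0.269  -0.0002 -0.9632]
 [ 0.9632  0.0001 -0.269 ]
 [ 0.0002 -1.      0.0002]] [ 0.2511  0.1615  1.6685  0.0002  1.3118 -1.5921]
post 0.88 [0.6639 0.2131 0.0614]
cap 0.85 [0.6633 0.211  0.0161]
cap 0.66 [ 0.8049  0.2175 -0.0006]
ear 0.92 [0.5127 0.1168 0.0667]
far_corner 0.88 [0.6303 0.266  0.0152]
catch 0.71 [0.5529 0.0995 0.0305]
plate 0.81 [ 0.5363  0.4422 -0.0009]
plate 0.42 [0.6297 0.2648 0.0144]
```

View pics/w1.png

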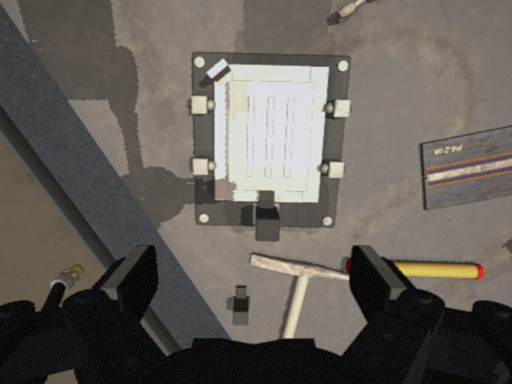

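```bash
python3 - <<'E'
from h import *
np.set_printoptions(precision=4,suppress=True)
f=np.load('w1.npz');W=f['W']
def comp(m,name):
    n,l,st,c=cv2.connectedComponentsWithStats(m.astype(np.uint8),connectivity=4)
    return n,l,st
x,y,z=W[...,0],W[...,1],W[...,2]
roi=(x>.42)&(x<.74)&(y>.03)&(y<.33)
for nm,lo,hi in [('stand',.004,.09),('cover flange',.0125,.09),('crown',.026,.042),('captop',.058,.09),('ztop',.055,.09)]:
    m=roi&(z>lo)&(z<hi); n,l,st=comp(m,nm)
    for k in range(1,n):
        if st[k,4]<60: continue
        P=W[l==k]; r=cv2.minAreaRect((P[:,:2]*1000).astype(np.float32)); print(nm,st[k,4],r,np.median(P[:,2]))
m=(abs(x-.54)<.12)&(abs(y-.45)<.12)&(z>.0035)&(z<.03)
print('bench z',np.median(z[roi&(z<.004)]), 'plate z',np.median(z[m]))
n,l,st=comp(m,'')
for k in range(1,n):
    if st[k,4]>200:
        P=W[l==k]; print('plate',st[k],cv2.minAreaRect((P[:,:2]*1000).astype(np.float32)))
loc=np.array([[98.5,0],[98.5,0],[-70,-56],[79,64],[-35,-80]])/1e3
obs=[[.6639,.2131],[.6633,.211],[.5127,.1168],[.6303,.266],[.5529,.0995]]
A=loc@[1,1j]; B=np.array(obs)@[1,1j]
a=A-A.mean();b=B-B.mean(); r=(b*a.conj()).sum(); r/=abs(r); t=B.mean()-r*A.mean()
print('yaw',np.degrees(np.angle(r)),t, np.abs(r*A+t-B)*1e3)
E
```

```text
stand 70 ((422.78997802734375, 228.0927734375), (5.543784141540527, 11.912107467651367), 0.06277098506689072) 0.023973765731105073
stand 26301 ((578.9766235351562, 190.93832397460938), (211.69134521484375, 184.07965087890625), 14.152828216552734) 0.017181396816198402
stand 1178 ((729.3291015625, 271.0041809082031), (23.674270629882812, 119.7524185180664), 5.561333179473877) 0.01413975390080724
cover flange 70 ((422.78997802734375, 228.0927734375), (5.543784141540527, 11.912107467651367), 0.06277098506689072) 0.023973765731105073
cover flange 17347 ((582.4547729492188, 191.85324096679688), (191.04119873046875, 183.8756561279297), 14.193551063537598) 0.032122357897011955
cover flange 740 ((728.2503051757812, 283.702880859375), (23.360565185546875, 93.76818084716797), 5.561332702636719) 0.01573964204551445
crown 9290 ((579.0982666015625, 191.1528778076172), (148.02664184570312, 93.61725616455078), 14.177801132202148) 0.032714822497043605
crown 341 ((552.0789184570312, 104.15342712402344), (19.368621826171875, 27.20491600036621), 15.441201210021973) 0.032353757084300605
crown 369 ((514.4
[... 504 characters left out ...]
1176245
captop 608 ((662.2175903320312, 211.93661499023438), (26.52090835571289, 28.009750366210938), 14.232858657836914) 0.06888715653725419
ztop 216 ((513.4542236328125, 116.74291229248047), (8.190960884094238, 21.727439880371094), 53.071903228759766) 0.06527818872912211
ztop 630 ((662.2034301757812, 211.9330291748047), (26.550064086914062, 28.009750366210938), 14.23285961151123) 0.06884809028129132
bench z -0.00037552592089620807 plate z 0.005638338221054778
plate [ 422  126   90   85 5971] ((540.6114501953125, 441.911865234375), (89.55471801757812, 109.89277648925781), 26.964468002319336)
yaw 13.798370848084168 (0.5679724915235512+0.1871075314215031j) [2.5142 0.5182 1.0083 2.2761 1.577 ]
```

```bash
python3 - <<'E'
from h import *
s=bot.read_state();print(s['tool_pos'],s['time'])
E
```

```text
[0.60282733 0.17811179 0.26349509] 4.325
```

{"api": "play_rows", "payload": {
  "motion": [
    [[0.074,0.04,-0.05],[0,0,-0.015]],
    [[0.148,0.08,-0.15],[0,0,-0.03]],
    [[0.148,0.08,-0.28],[0,0,-0.03]],
    [[0.148,0.08,-0.38],[0,0,-0.03]],
    [[0.148,0.08,-0.38],[0,0,-0.03]],
    [[0.148,0.08,-0.38],[0,0,-0.03]]
  ]
}}

```text
time: 5.08
tool_pos: [0.6632, 0.2109, 0.1131]
tcp_rot: [-1.084, -1.39, 1.387]
wrist_force: [0.0, -0.5, 0.0]
width: 0.997
```

```bash
python3 - <<'E'
from h import *
s,p,d=snap('wrist','w2.png');print(s['tool_pos'],s['time'],Ro.from_rotvec(s['tcp_rot']).as_matrix()[:,0],s['wrist_force'])
E
```

```text
[0.66324522 0.21090109 0.11312848] 5.075 [-2.43883262e-01  9.69804595e-01  4.66154700e-05] [ 0.01475231 -0.45527421  0.0071347 ]
```

View pics/w2.png

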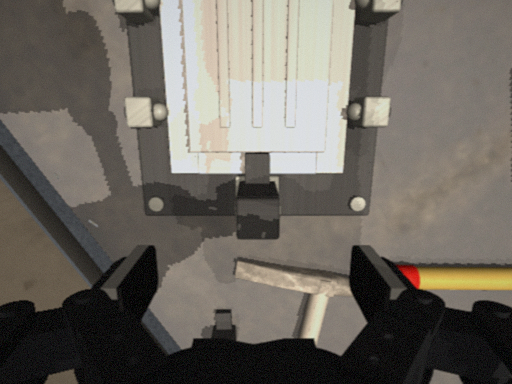

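```bash
python3 - <<'E'
from h import *
for i in range(2):
    s,p,d=snap('wrist','w3.png');W=cloud('wrist',d,s);x,y,z=W[...,0],W[...,1],W[...,2]
    m=(abs(x-.662)<.04)&(abs(y-.211)<.04)&(z>.06)&(z<.09)
    print(s['tool_pos'],cv2.minAreaRect((W[m][:,:2]*1000).astype(np.float32)))
    m=(abs(x-.57)<.2)&(abs(y-.19)<.12)&(z>.028)&(z<.04)&(d>0)
n,l,st,_=cv2.connectedComponentsWithStats(m.astype(np.uint8),connectivity=4)
for k in range(1,n):
    if st[k,4]>100: print(st[k,4],cv2.minAreaRect((W[l==k][:,:2]*1000).astype(np.float32)))
E
```

```text
[0.66401556 0.21114369 0.1142867 ] ((662.4860229492188, 211.97879028320312), (26.495712280273438, 27.667190551757812), 13.791946411132812)
[0.6642558  0.21123449 0.11473597] ((662.8180541992188, 212.01177978515625), (27.282272338867188, 27.764692306518555), 14.062179565429688)
364 ((560.0765991210938, 103.92123413085938), (6.880536079406738, 18.337074279785156), 16.25595474243164)
21385 ((582.3565063476562, 191.6722412109375), (92.73432922363281, 94.56420135498047), 14.094781875610352)
357 ((521.1262817382812, 258.2282409667969), (6.718462944030762, 17.739116668701172), 11.99015998840332)
820 ((621.02490234375, 119.03596496582031), (19.0543270111084, 18.858205795288086), 14.146623611450195)
824 ((582.2424926757812, 273.5307922363281), (19.075328826904297, 18.516735076904297), 14.060651779174805)
200 ((636.27783203125, 205.28704833984375), (13.727664947509766, 17.187170028686523), 13.730936050415039)
220 ((646.8116455078125, 208.0530242919922), (7.772170066833496, 26.38620948791504), 14.483068466186523)
```

{"api": "play_rows", "payload": {
  "motion": [
    [[-0.004,0.002,-0.1],[0,0,0]],
    [[-0.004,0.002,-0.18],[0,0,0]],
    [[-0.004,0.002,-0.206],[0,0,0]],
    [[-0.004,0.002,-0.206],[0,0,0]],
    [[-0.004,0.002,-0.206],[0,0,0]]
  ]
}}

```text
time: 5.85
tool_pos: [0.6623, 0.2121, 0.0312]
tcp_rot: [-1.085, -1.392, 1.387]
wrist_force: [1.1, -0.8, 0.2]
width: 1.002
```

{"api": "play_rows", "payload": {
  "motion": [
    [[0,0,0],[0,0,0]],
    [[0,0,0],[0,0,0]],
    [[0,0,0],[0,0,0]],
    [[0,0,0],[0,0,0]],
    [[0,0,0],[0,0,0]],
    [[0,0,0],[0,0,0]]
  ],
  "gripper": 1,
  "squeeze": 90
}}

```text
time: 6.6
tool_pos: [0.6609, 0.212, 0.0294]
tcp_rot: [-1.083, -1.39, 1.388]
wrist_force: [-1.7, 1.2, 4.0]
width: 0.304
```

{"api": "play_rows", "payload": {
  "motion": [
    [[0,0,0.015],[0,0,0]],
    [[0,0,0.03],[0,0,0]],
    [[0,0,0.045],[0,0,0]],
    [[0,0,0.06],[0,0,0]],
    [[0,0,0.08],[0,0,0]],
    [[0,0,0.1],[0,0,0]],
    [[0,0,0.12],[0,0,0]],
    [[0,0,0.14],[0,0,0]],
    [[0,0,0.17],[0,0,0]],
    [[0,0,0.2],[0,0,0]]
  ]
}}

```text
time: 7.85
tool_pos: [0.6607, 0.2114, 0.11]
tcp_rot: [-1.083, -1.389, 1.388]
wrist_force: [-0.1, 0.7, -0.7]
width: 0.304
```

```bash
python3 - <<'E'
from h import *
s,p,d=snap('wrist','w4.png');print(s['tool_pos'],s['width'],s['wrist_force']);snap('scene','s4.png')
a=cv2.imread('pics/w4.png');b=cv2.imread('pics/s4.png')[130:280,120:420];b=cv2.resize(b,(600,300));a=cv2.resize(a,(400,300))
cv2.imwrite('pics/c4.png',np.vstack([cv2.copyMakeBorder(a,0,0,0,200,0),b]))
E
```

```text
[0.6607313  0.21139594 0.11001979] 0.30356897214388506 [-0.14069699  0.68457071 -0.72766821]
```

View pics/c4.png

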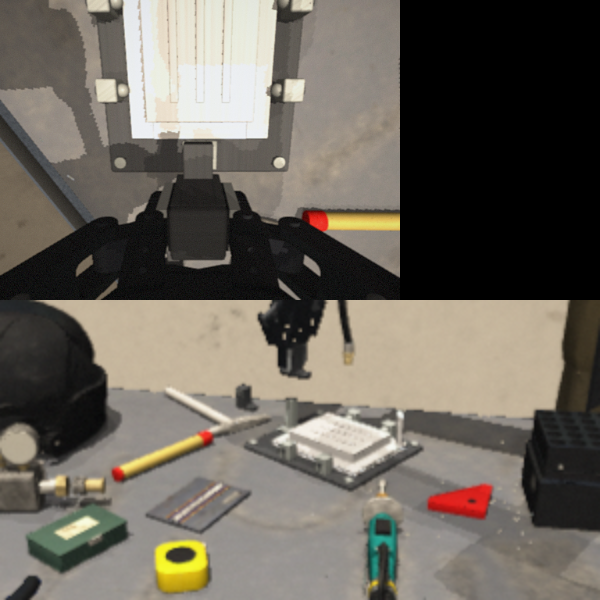

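{"api": "play_rows", "payload": {
  "motion": [
    [[-0.02,-0.08,0],[0,0,0]],
    [[-0.05,-0.18,0],[0,0,0]],
    [[-0.08,-0.28,0],[0,0,0]],
    [[-0.11,-0.38,0],[0,0,0]],
    [[-0.125,-0.45,0],[0,0,0]],
    [[-0.13,-0.47,-0.05],[0,0,0]],
    [[-0.13,-0.47,-0.12],[0,0,0]],
    [[-0.13,-0.47,-0.18],[0,0,0]],
    [[-0.13,-0.47,-0.22],[0,0,0]],
    [[-0.13,-0.47,-0.22],[0,0,0]]
  ]
}}

```text
time: 9.2
tool_pos: [0.6068, 0.0241, 0.0185]
tcp_rot: [-1.078, -1.386, 1.39]
wrist_force: [0.4, -0.5, -0.5]
width: 0.306
```

{"api": "play_rows", "payload": {
  "motion": [
    [[0,0,-0.01],[0,0,0]],
    [[0,0,-0.015],[0,0,0]],
    [[0,0,-0.02],[0,0,0]],
    [[0,0,-0.022],[0,0,0]],
    [[0,0,-0.022],[0,0,0]]
  ]
}}

```text
time: 9.82
tool_pos: [0.6086, 0.0236, 0.0122]
tcp_rot: [-1.082, -1.389, 1.389]
wrist_force: [-0.1, 0.1, -0.8]
width: 0.301
```

{"api": "play_rows", "payload": {
  "motion": [
    [[0,0,-0.002],[0,0,0]],
    [[0,0,-0.004],[0,0,0]],
    [[0,0,-0.005],[0,0,0]],
    [[0,0,-0.005],[0,0,0]]
  ]
}}

```text
time: 10.32
tool_pos: [0.6085, 0.0236, 0.01]
tcp_rot: [-1.082, -1.389, 1.389]
wrist_force: [0.5, 0.1, -1.2]
width: 0.305
```

{"api": "play_rows", "payload": {
  "motion": [
    [[0,0,-0.002],[0,0,0]],
    [[0,0,-0.0035],[0,0,0]],
    [[0,0,-0.0035],[0,0,0]]
  ]
}}

```text
time: 10.7
tool_pos: [0.6087, 0.0236, 0.0099]
tcp_rot: [-1.082, -1.389, 1.389]
wrist_force: [-3.8, 0.8, 6.9]
width: 0.303
```

```bash
python3 - <<'E'
from h import *
s,p,d=snap('wrist','w5.png');print(s['tool_pos'],s['wrist_force'])
W=cloud('wrist',d,s);x,y,z=W[...,0],W[...,1],W[...,2]
m=(abs(x-.609)<.03)&(abs(y-.023)<.03)&(z>.03)&(z<.07); print(np.percentile(z[m],[5,50,95]), m.sum())
b=(abs(x-.56)<.03)&(abs(y-.023)<.03)&(z<.03);print('bench',np.median(z[b]))
E
```

```text
[0.60866227 0.02361303 0.00989932] [-3.83086967  0.79928153  6.90011787]
[0.03416152 0.04956103 0.06458676] 10787
bench -0.0003369671928095345
```

View pics/w5.png

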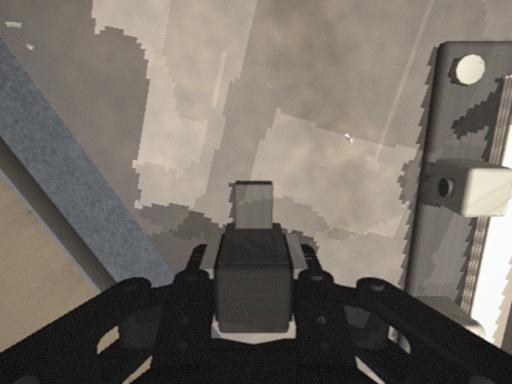

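{"api": "play_rows", "payload": {
  "motion": [
    [[0,0,0.001],[0,0,0]],
    [[0,0,0.001],[0,0,0]],
    [[0,0,0.001],[0,0,0]],
    [[0,0,0.001],[0,0,0]],
    [[0,0,0.06],[0,0,0]],
    [[0,0,0.15],[0,0,0]],
    [[0,0,0.28],[0,0,0]],
    [[0,0,0.38],[0,0,0]],
    [[0,0,0.38],[0,0,0]]
  ],
  "gripper": 0.35
}}

```text
time: 11.88
tool_pos: [0.6119, 0.0236, 0.1658]
tcp_rot: [-1.09, -1.395, 1.385]
wrist_force: [0.4, 0.0, 0.2]
width: 0.648
```

{"api": "play_rows", "payload": {
  "motion": [
    [[-0.04,0.04,0],[0,0,-0.19]],
    [[-0.08,0.08,0],[0,0,-0.38]],
    [[-0.12,0.12,0],[0,0,-0.57]],
    [[-0.16,0.16,0],[0,0,-0.76]],
    [[-0.2,0.2,0],[0,0,-0.95]],
    [[-0.24,0.232,0],[0,0,-0.95]]
  ]
}}

```text
time: 12.62
tool_pos: [0.5111, 0.1169, 0.1594]
tcp_rot: [-1.404, -0.834, 0.837]
wrist_force: [-0.3, 0.4, 0.2]
width: 0.65
```

{"api": "play_rows", "payload": {
  "motion": [
    [[0,0,-0.05],[0,0,-0.18]],
    [[0,0,-0.08],[0,0,-0.18]],
    [[0,0,-0.08],[0,0,-0.18]],
    [[0,0,-0.08],[0,0,-0.18]],
    [[0,0,-0.08],[0,0,-0.18]]
  ]
}}

```text
time: 13.25
tool_pos: [0.5132, 0.1164, 0.1294]
tcp_rot: [-1.446, -0.727, 0.725]
wrist_force: [0.8, 0.8, 1.0]
width: 0.652
```

```bash
cat > ear.py <<'E'
from h import *
import sys
np.set_printoptions(precision=4,suppress=True)
for i in range(2):
    s,p,d=snap('wrist',sys.argv[1]);W=cloud('wrist',d,s);x,y,z=W[...,0],W[...,1],W[...,2]
    m=(abs(x-.5134)<.03)&(abs(y-.1166)<.03)&(z>.056)&(z<.08)&(d>0.05)
    R=Ro.from_rotvec(s['tcp_rot']).as_matrix()
    print(s['time'],s['tool_pos'],np.degrees(np.arctan2(R[1,0],R[0,0])),cv2.minAreaRect((W[m][:,:2]*1000).astype(np.float32)) if m.sum()>20 else None,np.median(z[m]),m.sum(),s['width'])
E
python3 ear.py w6.png
```

```text
13.25 [0.5132 0.1164 0.1294] 53.3207981850934 ((513.5558471679688, 116.41413116455078), (7.5216851234436035, 22.266883850097656), 53.312625885009766) 0.06534813533781858 402 0.6516351141647316
13.3 [0.5132 0.1164 0.1294] 53.31044548501762 ((513.3497314453125, 116.53096008300781), (7.530738830566406, 22.15615463256836), 53.33167266845703) 0.06543572103591846 403 0.6483863092541671
```

View pics/w6.png

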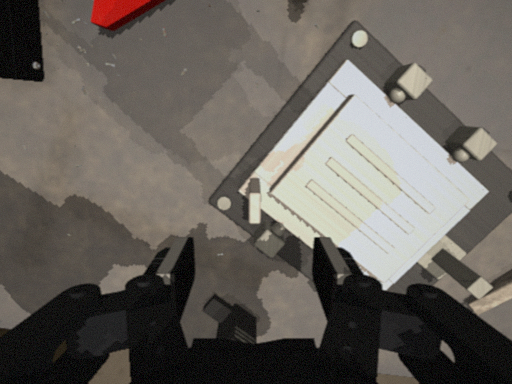

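{"api": "play_rows", "payload": {
  "motion": [
    [[0,0,-0.1],[0,0,0]],
    [[0,0,-0.18],[0,0,0]],
    [[0,0,-0.215],[0,0,0]],
    [[0,0,-0.226],[0,0,0]],
    [[0,0,-0.226],[0,0,0]],
    [[0,0,-0.226],[0,0,0]]
  ]
}}

```text
time: 14.1
tool_pos: [0.5138, 0.1166, 0.0396]
tcp_rot: [-1.447, -0.728, 0.724]
wrist_force: [0.1, -0.1, -0.0]
width: 0.648
```

```bash
python3 ear.py w7.png
```

```text
14.1 [0.5138 0.1166 0.0396] 53.2887426565305 ((510.9422607421875, 111.91194152832031), (72.4159927368164, 24.44085121154785), 52.25023651123047) 0.065890757490193 3497 0.6484810386851201
14.15 [0.5137 0.1166 0.0396] 53.29014547582486 ((510.8404846191406, 111.93058776855469), (72.39596557617188, 23.877334594726562), 52.64386749267578) 0.06591027716263739 3524 0.6440223040974494
```

View pics/w7.png

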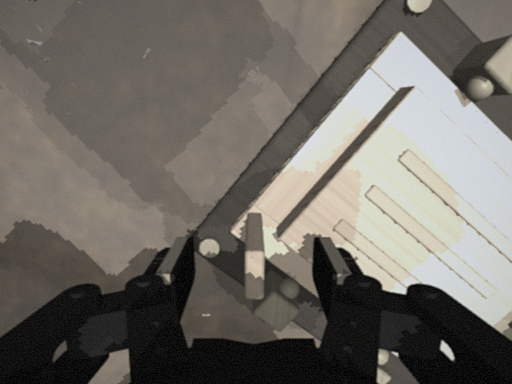

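Ear (≈255,255 px) sits between the fingers. Closing.

{"api": "play_rows", "payload": {
  "motion": [
    [[0,0,0],[0,0,0]],
    [[0,0,0],[0,0,0]],
    [[0,0,0],[0,0,0]],
    [[0,0,0],[0,0,0]],
    [[0,0,0],[0,0,0]],
    [[0,0,0],[0,0,0]]
  ],
  "gripper": 1,
  "squeeze": 90
}}

```text
time: 14.95
tool_pos: [0.5129, 0.1164, 0.0386]
tcp_rot: [-1.447, -0.726, 0.725]
wrist_force: [1.1, -0.4, 4.4]
width: 0.073
```

```bash
python3 - <<'E'
from h import *
np.set_printoptions(precision=4,suppress=True)
s=bot.read_state(); print(s['tool_pos'],s['wrist_force'],s['torque'],s['width'])
S=np.array([.5674,.1880,.014]); y=np.radians(14.2); Rz=Ro.from_euler('z',y).as_matrix()
F=S+Rz@[.079,.064,.0015]; T=np.array([.5136,.1166,s['tool_pos'][2]])
u=(T-F)*[1,1,0];u/=np.linalg.norm(u); ax=np.cross(u,[0,0,1]); print('F',F,'axis',ax)
for a in np.arange(0,20.1,1):
    d=Ro.from_rotvec(ax*np.radians(a)).apply(T-F)+F-T
    print(a,d/.4,ax*np.radians(a)/(np.pi/4))
E
```

```text
[0.5129 0.1164 0.0386] [ 1.1267 -0.3837  4.3969] [-0.0484  0.0294 -0.0219] 0.07347119897289692
F [0.6283 0.2694 0.0155] axis [-0.7998  0.6002  0.    ]
0.0 [ 0. -0.  0.] [-0.  0.  0.]
1.0 [0.0006 0.0009 0.0083] [-0.0178  0.0133  0.    ]
2.0 [0.0014 0.0018 0.0166] [-0.0355  0.0267  0.    ]
3.0 [0.0022 0.0029 0.0249] [-0.0533  0.04    0.    ]
4.0 [0.0031 0.0042 0.0332] [-0.0711  0.0534  0.    ]
5.0 [0.0041 0.0055 0.0414] [-0.0889  0.0667  0.    ]
6.0 [0.0052 0.0069 0.0496] [-0.1066  0.08    0.    ]
7.0 [0.0064 0.0085 0.0578] [-0.1244  0.0934  0.    ]
8.0 [0.0076 0.0102 0.0659] [-0.1422  0.1067  0.    ]
9.0 [0.009  0.0119 0.074 ] [-0.16  0.12  0.  ]
10.0 [0.0104 0.0138 0.0821] [-0.1777  0.1334  0.    ]
11.0 [0.0119 0.0158 0.0901] [-0.1955  0.1467  0.    ]
12.0 [0.0135 0.018  0.0981] [-0.2133  0.1601  0.    ]
13.0 [0.0152 0.0202 0.106 ] [-0.2311  0.1734  0.    ]
14.0 [0.0169 0.0225 0.1138] [-0.2488  0.1867  0.    ]
15.0 [0.0188 0.025  0.1217] [-0.2666  0.2001  0.    ]
16.0 [0.0207 0.0275 0.1294] [-0.2844  0.2134  0.    ]
17.0 [0.0227 0.0302 0.1371] [-0.3022  0.2268  0.    ]
18.0 [0.0248 0.033  0.1448] [-0.3199  0.2401  0.    ]
19.0 [0.0269 0.0359 0.1524] [-0.3377  0.2534  0.    ]
20.0 [0.0292 0.0389 0.1599] [-0.3555  0.2668  0.    ]
```

{"api": "play_rows", "payload": {
  "motion": [
    [[0.0006,0.0009,0.0083],[-0.0178,0.0133,0]],
    [[0.0014,0.0018,0.0166],[-0.0355,0.0267,0]],
    [[0.0022,0.0029,0.0249],[-0.0533,0.04,0]],
    [[0.0031,0.0042,0.0332],[-0.0711,0.0534,0]],
    [[0.0041,0.0055,0.0414],[-0.0889,0.0667,0]],
    [[0.0052,0.0069,0.0496],[-0.1066,0.08,0]],
    [[0.0064,0.0085,0.0578],[-0.1244,0.0934,0]],
    [[0.0076,0.0102,0.0659],[-0.1422,0.1067,0]]
  ],
  "squeeze": 100
}}

```text
time: 15.95
tool_pos: [0.5155, 0.1201, 0.065]
tcp_rot: [-1.508, -0.627, 0.834]
wrist_force: [1.6, -3.9, -1.4]
width: 0.071
```

```bash
python3 - <<'E'
from h import *
np.set_printoptions(precision=4,suppress=True)
s,p,d=snap('wrist','w8.png'); print(s['tool_pos'],s['wrist_force'],s['torque'],s['width'])
E
```

```text
[0.5155 0.1201 0.065 ] [ 1.607  -3.9081 -1.3811] [-0.657  -0.6513 -0.0302] 0.0705143098946368
```

View pics/w8.png

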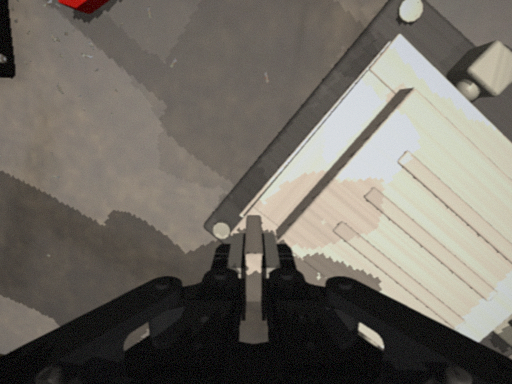

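{"api": "play_rows", "payload": {
  "motion": [
    [[0.0014,0.0017,0.0081],[-0.0178,0.0133,0]],
    [[0.0028,0.0036,0.0162],[-0.0355,0.0267,0]],
    [[0.0043,0.0056,0.0242],[-0.0533,0.04,0]],
    [[0.0059,0.0078,0.0322],[-0.0711,0.0534,0]],
    [[0.0076,0.01,0.0401],[-0.0889,0.0667,0]],
    [[0.0093,0.0123,0.0479],[-0.1066,0.08,0]],
    [[0.0112,0.0148,0.0558],[-0.1244,0.0934,0]],
    [[0.0131,0.0173,0.0635],[-0.1422,0.1067,0]],
    [[0.0151,0.02,0.0712],[-0.16,0.12,0]],
    [[0.0172,0.0228,0.0789],[-0.1777,0.1334,0]]
  ]
}}

```text
time: 17.25
tool_pos: [0.5224, 0.1291, 0.0968]
tcp_rot: [-1.579, -0.5, 0.967]
wrist_force: [0.2, -5.5, 1.6]
width: 0.074
```

```bash
python3 - <<'E'
from h import *
np.set_printoptions(precision=4,suppress=True)
s,p,d=snap('wrist','w9.png'); print(s['tool_pos'],s['wrist_force'],s['torque'],s['width'])
snap('scene','s9.png');snap('top','t9.png')
W=cloud('wrist',d,s)
a=cv2.imread('pics/w9.png');b=cv2.imread('pics/s9.png')[140:260,180:380];b=cv2.resize(b,(500,300),interpolation=cv2.INTER_CUBIC);a=cv2.resize(a,(400,300))
t=cv2.resize(cv2.imread('pics/t9.png')[100:300,200:400],(300,300))
cv2.imwrite('pics/c9.png',np.vstack([np.hstack([a,t]),cv2.copyMakeBorder(b,0,0,0,200,0)]))
E
```

```text
[0.5224 0.1291 0.0968] [ 0.1862 -5.5389  1.5618] [-0.91   -0.4975 -0.2606] 0.07373212584487096
```

View pics/c9.png

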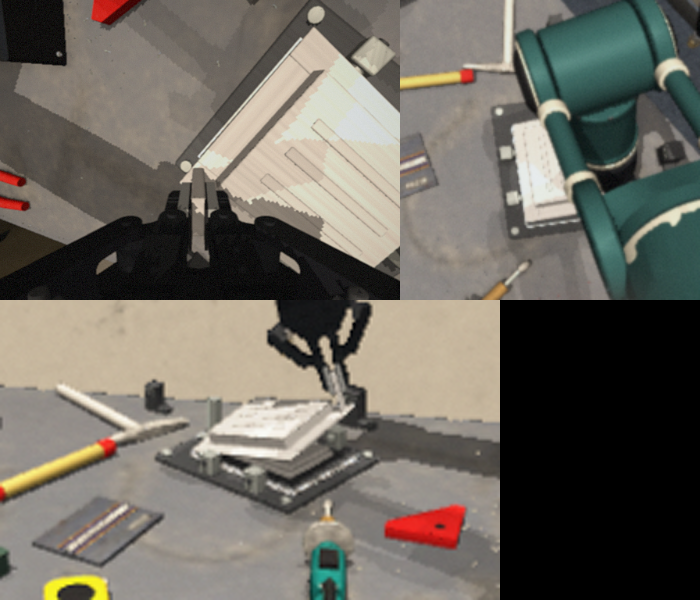

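{"api": "play_rows", "payload": {
  "motion": [
    [[0,0,0.012],[0,0,0]],
    [[0,0,0.025],[0,0,0]],
    [[0,0,0.04],[0,0,0]],
    [[0,0,0.06],[0,0,0]],
    [[0,0,0.08],[0,0,0]]
  ]
}}

```text
time: 18.02
tool_pos: [0.5224, 0.1297, 0.1288]
tcp_rot: [-1.578, -0.502, 0.966]
wrist_force: [-0.4, -1.4, -1.2]
width: 0.074
```

{"api": "play_rows", "payload": {
  "motion": [
    [[0,0,0.06],[0,0,0]],
    [[0,0,0.12],[0,0,0]],
    [[0,0,0.2],[0,0,0]],
    [[0,0,0.25],[0,0,0]],
    [[0,0,0.25],[0.09,-0.067,0]],
    [[0,0,0.25],[0.18,-0.133,0]],
    [[0,0,0.25],[0.25,-0.2,0]],
    [[0,0,0.25],[0.32,-0.24,0]],
    [[0,0,0.25],[0.32,-0.24,0]]
  ]
}}

```text
time: 19.15
tool_pos: [0.5217, 0.1287, 0.2284]
tcp_rot: [-1.447, -0.724, 0.725]
wrist_force: [-0.4, -0.9, -0.9]
width: 0.072
```

```bash
cat > plate.py <<'E'
from h import *
np.set_printoptions(precision=4,suppress=True)
for n in ['top','scene']:
    s,p,d=snap(n,n+'10.png'); W=cloud(n,d); x,y,z=W[...,0],W[...,1],W[...,2]
    for r in cams.regions_of(n,'plate')[:2]:
        m=r['mask']; P=W[m]; P=P[(P[:,2]<.02)&(P[:,2]>-.01)]
        print(n,round(r['conf'],2),m.sum(),len(P) and (cv2.minAreaRect((P[:,:2]*1000).astype(np.float32)),P.mean(0),np.median(P[:,2])))
    for r in cams.mark_of(n,'plate')[:2]: print(n,r['conf'],toworld(n,r['xyz'])[0])
s=bot.read_state();R=Ro.from_rotvec(s['tcp_rot']).as_matrix();print(s['tool_pos'],R,s['wrist_force'],s['torque'],s['time'])
E
python3 plate.py; python3 -c "
from h import *
snap('wrist','w10.png')"
```

```text
top 0.92 1970 (((536.0750122070312, 449.8486633300781), (91.86018371582031, 121.9443130493164), 27.11458396911621), array([0.5355, 0.4489, 0.0053]), np.float64(0.005357429707713876))
top 0.28 5477 (((622.873779296875, 176.6036376953125), (215.40939331054688, 145.35552978515625), 6.95454216003418), array([0.6131, 0.2124, 0.0063]), np.float64(0.007442373041217857))
top 0.59 [ 0.5381  0.4489 -0.0028]
scene 0.67 794 (((538.0604248046875, 442.90789794921875), (90.74224090576172, 135.95635986328125), 27.324840545654297), array([0.5305, 0.4517, 0.0062]), np.float64(0.0063331825677778895))
scene 0.86 [0.5357 0.4478 0.0024]
[0.5226 0.13   0.228 ] [[ 0.5973 -0.0008 -0.802 ]
 [ 0.802  -0.0004  0.5973]
 [-0.0008 -1.      0.0004]] [-0.3201 -0.1375 -0.8779] [-0.095   0.0748  0.0217] 19.45
```

View pics/w10.png

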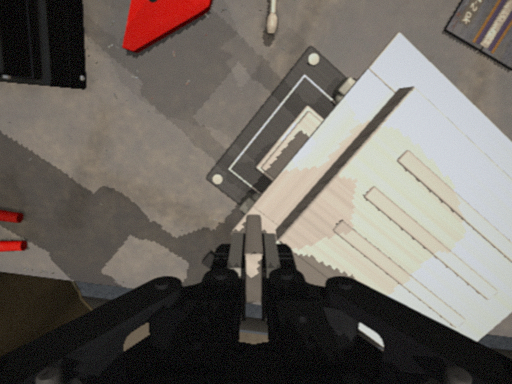

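View pics/scene10.png

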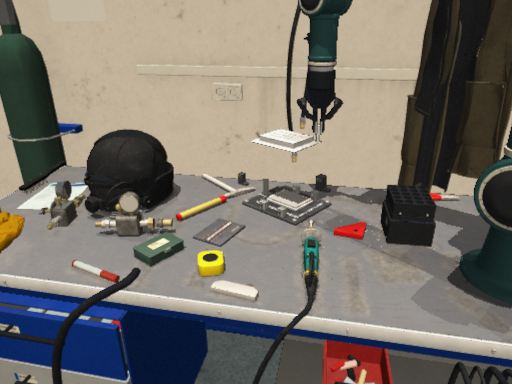

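{"api": "play_rows", "payload": {
  "motion": [
    [[-0.003,0.03,0],[0,0,0.02]],
    [[-0.01,0.09,0],[0,0,0.05]],
    [[-0.016,0.17,0],[0,0,0.09]],
    [[-0.023,0.25,0],[0,0,0.13]],
    [[-0.031,0.33,0],[0,0,0.17]],
    [[-0.039,0.42,0],[0,0,0.21]],
    [[-0.046,0.5,-0.03],[0,0,0.25]],
    [[-0.052,0.56,-0.06],[0,0,0.28]],
    [[-0.054,0.592,-0.1],[0,0,0.287]],
    [[-0.054,0.592,-0.14],[0,0,0.287]]
  ]
}}

```text
time: 20.75
tool_pos: [0.5005, 0.3668, 0.1706]
tcp_rot: [-1.377, -0.898, 0.9]
wrist_force: [-0.1, -0.2, -0.9]
width: 0.072
```

{"api": "play_rows", "payload": {
  "motion": [
    [[0,0,-0.04],[0,0,0]],
    [[0,0,-0.08],[0,0,0]],
    [[0,0,-0.11],[0,0,0]],
    [[0,0,-0.13],[0,0,0]],
    [[0,0,-0.13],[0,0,0]],
    [[0,0,-0.13],[0,0,0]],
    [[0,0,-0.13],[0,0,0]]
  ]
}}

```text
time: 21.62
tool_pos: [0.5014, 0.3668, 0.1211]
tcp_rot: [-1.377, -0.899, 0.897]
wrist_force: [-0.2, 0.6, -0.8]
width: 0.072
```

```bash
cat > fin.py <<'E'
from h import *
import sys
np.set_printoptions(precision=4,suppress=True)
k=sys.argv[1]
s,p,d=snap('wrist','wf%s.png'%k);R=Ro.from_rotvec(s['tcp_rot']).as_matrix()
print(s['time'],s['tool_pos'],R[:,0],R[:,1],s['wrist_force'],s['width'])
yaw=np.arctan2(R[1,0],R[0,0])-np.radians(38.9); print('cover yaw',np.degrees(yaw))
print('cover centre pred',np.array(s['tool_pos'])+Ro.from_euler('z',yaw).apply([.07,.056,-.0245]))
W=cloud('wrist',d,s)
for n in ['top','scene']:
    s,p,d=snap(n,n+'f%s.png'%k); Wt=cloud(n,d); x,y,z=Wt[...,0],Wt[...,1],Wt[...,2]
    m=(abs(x-.537)<.12)&(abs(y-.448)<.12)&(z>.085)&(z<.13)
    if n=='top':
        nn,l,st,_=cv2.connectedComponentsWithStats(m.astype(np.uint8),connectivity=4)
        for q in range(1,nn):
            if st[q,4]>200:
                P=Wt[l==q];print('comp',st[q,4],cv2.minAreaRect((P[:,:2]*1000).astype(np.float32)),np.percentile(P[:,2],[5,50,95]))
                c=P[P[:,2]>.108]; A=np.c_[c[:,:2],np.ones(len(c))]; print('crown plane',np.linalg.lstsq(A,c[:,2],rcond=None)[0])
    for lab in ['cover','ear','far_corner','cap','magnet','tape','tube','plate']:
        for r in cams.mark_of(n,lab)[:2]: print(n,lab,round(r['conf'],2),toworld(n,r['xyz'])[0])
E
python3 fin.py 1
```

```text
21.625 [0.5014 0.3668 0.1211] [0.4034 0.915  0.0013] [ 0.0012  0.0009 -1.    ] [-0.2311  0.5782 -0.7682] 0.07203557584766339
cover yaw 27.307524718752482
cover centre pred [0.5379 0.4487 0.0966]
comp 338 ((478.14501953125, 422.1888427734375), (32.52696228027344, 56.49727249145508), 27.287731170654297) [0.0963 0.0995 0.1156]
crown plane [0.1276 0.0505 0.0308]
top ear 0.73 [ 0.402   0.5429 -0.0067]
top cap 0.6 [0.6102 0.0246 0.0033]
top cap 0.48 [ 0.8021  0.2151 -0.0009]
top tape 0.56 [ 0.4019  0.5419 -0.0021]
top plate 0.37 [0.555  0.1028 0.032 ]
scene ear 0.72 [0.5021 0.3661 0.1487]
scene far_corner 0.83 [0.5772 0.5435 0.0952]
scene far_corner 0.37 [ 0.4025  0.5426 -0.0009]
scene cap 0.75 [0.6123 0.0251 0.0007]
scene cap 0.64 [ 0.7964  0.222  -0.0014]
scene magnet 0.66 [ 0.354   0.1488 -0.0043]
scene tape 0.59 [ 0.4012  0.5483 -0.0009]
scene tube 0.63 [0.6858 0.4279 0.0018]
scene plate 0.62 [0.6127 0.0268 0.0009]
scene plate 0.4 [ 0.5671  0.189  -0.0028]
```

```bash
python3 -c "
import cv2,numpy as np
a=[cv2.resize(cv2.imread('pics/%s.png'%n),(400,300)) for n in ('wf1','topf1','scenef1')]
cv2.imwrite('pics/c11.png',np.vstack([np.hstack(a[:2]),np.hstack([a[2],cv2.resize(cv2.imread('pics/scenef1.png')[150:270,160:320],(400,300))])]))"
```

```text
(no output)
```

View pics/c11.png

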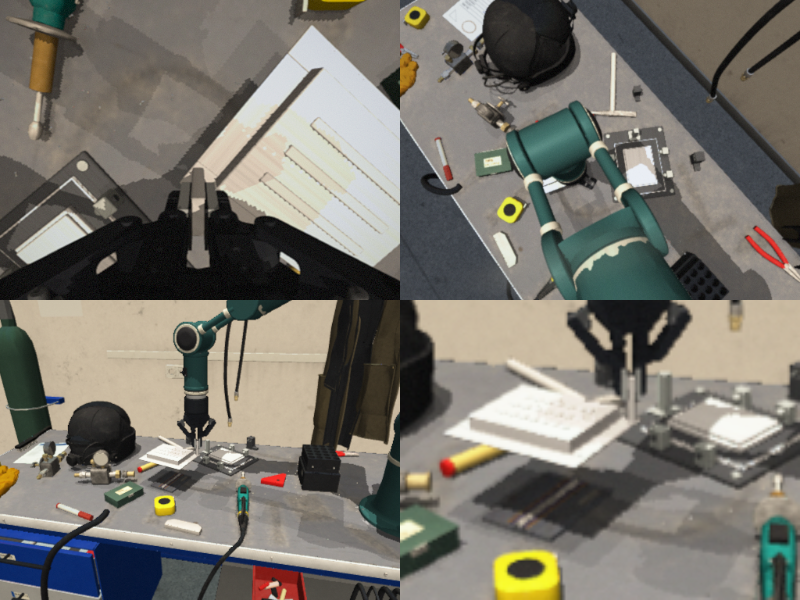

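{"api": "play_rows", "payload": {
  "motion": [
    [[-0.002,-0.001,0],[0,0,0]],
    [[-0.002,-0.001,0],[0,0,0]],
    [[-0.002,-0.001,0],[0,0,0]],
    [[-0.002,-0.001,0],[0,0,0]]
  ]
}}

```text
time: 23.08
tool_pos: [0.5001, 0.366, 0.1202]
tcp_rot: [-1.377, -0.898, 0.898]
wrist_force: [-0.5, 0.5, -1.1]
width: 0.074
```

```bash
python3 - <<'E'
from h import *
np.set_printoptions(precision=4,suppress=True)
s,p,d=snap('wrist','wl.png');W=cloud('wrist',d,s)
m=(d>0.05); m[:, :]&=True
P=W[100:260,330:500].reshape(-1,3);P=P[(P[:,2]>.107)&(P[:,2]<.125)]
A=np.c_[P[:,:2],np.ones(len(P))];k=np.linalg.lstsq(A,P[:,2],rcond=None)[0]
print(len(P),'tilt deg',np.degrees(np.arctan(np.hypot(*k[:2]))),k,'crown z at centre',k@[.537,.448,1])
print(s['tool_pos'],s['joint_vel'],s['width'],s['time'])
E
```

```text
22198 tilt deg 0.6325550911827142 [ 0.0104 -0.0036  0.1104] crown z at centre 0.11440019796177765
[0.5001 0.366  0.1202] [ 0.0002  0.0003  0.0012 -0.0012  0.0005 -0.0005] 0.07357766958397335 23.075
```

Level within 0.6°, still, underside about 89 mm above the plate. Handing in.

```bash
python3 -c "
from workcell import bot
print(bot.finish_job())"
```

```text
the job is handed in; nothing more can be done
None
```

The job is done and handed in at about 23 s of the 67 s allowed. No verdict came back.

- **Cap:** I pulled the larger cap straight up off its post and set it standing on the bench to the right of the stand, touching down at about 7 N. The cameras later saw it at about (0.610, 0.025) m. The small look-alike was left alone.
- **Peel:** I gripped the cover by its ear and tipped it 18° about the far corner, which stayed seated. Then I lifted it clear with low forces and no visible slip.
- **Final hold:** The cover is held by its ear over the plate.
    - It is centred at about (0.537, 0.448) m, within 1–2 mm of my best estimate for the plate.
    - Its underside is about 9 cm above the plate.
    - Its tilt is 0.6° and joint speeds are near zero.
- **Bystanders:** Tape, tube and magnet read within about 6 mm of their starting positions, which is camera noise.

**Where the checks were weak:**
- The plate readings from the different cameras disagreed by up to about 6 mm, so its centre is an average.
- In the last pictures the arm blocked the top camera's view of the cover. The final centring therefore comes from the tool pose, backed by the scene camera's view of the ear.
- The network found no clear plate under the cover at the end. The scene picture showed it lying apparently undisturbed, and nothing touched it.

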